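# Load a slide holder under the spring clip of a microscope stage

## Task

On the microscope stage, press the red-topped tail of the spring clip down with one fingertip so that its jaw rises, and while holding it down push the blue slide holder by its upright tab with the other fingertip along its guide, beneath the jaw, until it is fully home against the end stop. Keep the clip held open until the holder is home, then let go so that the jaw comes down onto the holder, and move the hand clear. Do not lift the holder at any time, and leave the vials, eyepiece cap, slide box and well block where they are.

Things in the scene. Friction and masses are not known exactly. Their poses are not given: they have to be found in the camera images.
- stage: Microscope stage, fixed: black plate on a white foot, flat top 36 mm above the table. Origin: on the table, under the centre line of the holder's guide. x axis = pushing direction (to the end stop), y to its left, z up; 'stage x, y' below are in this frame. Plate: x -128 to +66, y -87 to +67 mm. Two aluminium guide rails 5 mm high, inner faces at y = +-21.5 mm, x -92 to +58 mm.
- stage_stop (a point): Middle of the end stop's face at plate height (stage x = +55, y = 0 mm). The stop is an aluminium bar across the guide, 12 mm high. Pushed home, the holder's front edge touches it: holder origin at stage x = +15, y = 0 mm.
- holder: Blue flat slide holder, loose, about 60 g: 80 mm long (its x, along stage x), 40 mm wide, 6 mm thick, a glass slide in its top. Origin: centre of its underside. It lies on the plate between the rails, 1.5 mm clear of each. At the start its front edge is 8 to 30 mm short of the jaw; it must travel 43 to 65 mm to be home.
- holder_tab (a point): Middle of the rear face of the holder's upright push tab, 12 mm above the holder's underside, 40 mm behind its origin. The tab is 36 mm wide and 5 mm thick; its rear face is flush with the holder's rear edge and its top is 21 mm above the plate.
- clip (a joint): Angle of the rocking spring clip (rad): 0 = jaw down, grows as the tail is pressed and the jaw rises, limit 0.38. About 2 N on the tail starts it, 6 N presses it right down. Below 0.20 the jaw blocks the holder or lies on it, from 0.25 the holder passes freely; jaw resting on the holder: 0.18. Hinge line along stage x at y = -34 mm, 8 mm above the plate, between two dark brackets 16 mm high.
- clip_jaw (a point): Middle of the underside of the clip's jaw, a steel block 24 mm along stage x (+20.5 to +44.5) and 18 mm wide (y -6 to +12 mm), on an arm from the hinge. At rest it is 1 mm above the plate.
- clip_tail (a point): Middle of the top of the clip's tail, for a fingertip to press: steel plate, red top, stage x -114 to +2, y -42 to -74 mm. This point: x -56, y -61 mm, at rest 18 mm above the plate, sloping up 0.30 rad away from the hinge; pressed about 8 mm (joint 0.33) it is level, 10 mm above the plate. Can be pressed anywhere along its length; a fingertip slides along it. 61 mm sideways of the tab's middle.
- vial0: Bystander: specimen vial, clear with black band and blue screw cap, 25 mm diameter, 60 mm tall, standing loose on the table. Origin: centre of its underside.
- vial1: Bystander: specimen vial, clear with black band and blue screw cap, 25 mm diameter, 60 mm tall, standing loose on the table. Origin: centre of its underside.
- vial2: Bystander: specimen vial, clear with black band and blue screw cap, 25 mm diameter, 60 mm tall, standing loose on the table. Origin: centre of its underside.
- vial3: Bystander: specimen vial, clear with black band and blue screw cap, 25 mm diameter, 60 mm tall, standing loose on the table. Origin: centre of its underside.
- cap: Bystander: black eyepiece cap, 36 mm diameter, 19 mm tall, loose on the stage plate. Origin: centre of its underside.
- slide_box: Bystander: grey open box of slides with its lid up, 85 x 100 mm, 108 mm tall at the lid, loose on the table. Origin: centre of its underside.
- well_block: Bystander: clear block with three wells, 45 x 120 x 16 mm, loose on the table. Origin: centre of its underside.
Things that resemble listed ones, but are neither listed nor needed, are in the scene too. Of the things that look like the stage, take the one that is farthest to the robot's right at the start. There is more than one size of the holder; the one meant has the size given above.

How it is judged:
On the way, in this order (a step that is already met when the one before it is completed fails the run):
1. the clip is held open while the holder is still short of the jaw (value of joint clip above 0.21 rad and x of holder in the frame of stage below -0.017 m), for 0.1 s.
2. the holder is home against the end stop with the clip still held open (value of joint clip above 0.21 rad and x of holder in the frame of stage above 0.012 m), for 0.1 s.
At the end, for the whole second after the job is handed in: The holder lies flat between the rails, within 3 mm of the end stop, at rest, with the clip's jaw down on it (joint 0.13 to 0.205 rad) (x of holder in the frame of stage between 0.012 and 0.018 m and y of holder in the frame of stage between -0.004 and 0.004 m and z of holder in the frame of stage below 0.039 m and angle between the x axis of holder and the x axis of stage, either way round below 0.08 rad and angle between holder's own z axis and vertical below 0.05 rad and value of joint clip between 0.13 and 0.205 rad and linear speed of holder below 0.02 m/s); the robot touches nothing.
It fails at once if the clip is let down on the holder before it is home (x of holder in the frame of stage between -0.015 and 0.0115 m and value of joint clip below 0.205 rad).
It fails at once if the holder is lifted more than 8 mm off the stage or tipped (z of holder in the frame of stage above 0.044 m or angle between holder's own z axis and vertical above 0.25 rad).
It fails at once if a bystander is moved more than 15 mm or knocked over (distance of any of vial0, vial1, vial2, vial3, cap, slide_box, well_block from where it was at the start of the episode above 0.015 m or angle between any of vial0, vial1, vial2, vial3, cap, slide_box, well_block's own z axis and vertical above 0.4 rad).
It also fails if it takes over 40 s, if anything falls off the work surface, if the arm or the gripper's body presses on something with over 40 N, if the wrist force passes 120 N, or if a joint passes its speed limit or range.

## Robot

A 7-joint arm with a two-finger parallel gripper is mounted at the origin on the work surface. World frame = base frame: x ahead of the robot, y to its left, z up, the work surface at z = 0. Lengths are in m, angles in rad, forces in N, time in s.
With the tool pointing down it reaches from about 0.4 to 0.75 m from the base axis. Payload 19.5 kg.
Tool frame: the origin (TCP) lies at the very end of the fingers, on their centre line; the grasp point (between the pads) lies 19 mm behind it (manip.pinch_z is the distance from the TCP to the grasp point, in m); z points along the fingers, y is the line along which they close (so a half turn about z gives the same grasp; the last joint's range is limited). The gripper opens to 85 mm and grips with 20 to 120 N. Pads are 22 mm wide; open, the fingers measure 114 mm over their backs; the gripper's body (76 mm by 85 mm) begins 54 mm behind the grasp point. The pads swing forward as they close: fully open they stand 13 mm farther back than shut.
Start: joints at [-0.042, 0.707, -0.028, 1.485, 0.022, 0.951, -0.075], TCP at [0.575, 0, 0.231] pointing down, gripper open.
Joint ranges: [-2.71, 2.71], [-0.32, 2.16], [-1.57, 1.52], [0, 2.45], [-1.46, 4.6], [0, 2.02], [-2.83, 2.83]. Speed limits (rad/s): [1.89, 1.89, 2.57, 2.57, 3.01, 3.01, 3.01].

## Interface

Orientations are given as a unit quaternion [w, x, y, z].
In Python, from bench import manip gives the robot as it stands. Calls block until the motion is done:
- manip.movep(position, orientation): joint-space move of the TCP to a pose.
- manip.move_linear(position, attitude=None, rate=0.15, until_force=None): straight line of the TCP; attitude=None keeps the orientation; rate is the mean speed in m/s. With until_force (N) it stops when the force on the tool has changed by that much, and returns True; else False.
- manip.movej(angles): joint-space move.
- manip.gripper_open() and manip.grasp(grasp_force=None): open the fingers fully, or close them until they stop; grasp_force is the grip in N (None keeps the last).
- manip.sleep(seconds).
- manip.ik(position, orientation): joint angles nearest the present ones, or None.
- manip.observe(): the state.
- manip.get_image(name): name is "scene" or "side" or "wrist"; returns a dict with "img" (480x640x3 uint8, blue, green, red), "fx", "fy", "cx", "cy" (pixels), "distortion" ([k1, k2, p1, p2, k3] as OpenCV has them; the pictures are not rectified), "extrinsics" (4x4, takes a point from world to camera coordinates). Camera axes: x right, y up, looking along -z (the intrinsics and any distortion apply to the point x, -y, -z); pixel columns grow to the right and rows downward; lengths in m; the calibration is good to about 2 mm. A picture is of the moment at which its call begins. There is no depth.
A pose or a line that the arm cannot do raises manip.MotionError and nothing moves.
- manip.sign_off(): hands the job in; it is judged then, once.
Trained networks look in the newest picture that a camera, given by its name, has taken for a name from the list of things; names that differ only in an ending like _2 or _b are one class to them, and where a whole thing is asked for, a point or a joint stands for the part that bears it (a point fixed in the world has none). Each returns a list of dicts, best first, with "score" (0 to 1); they miss things now and then, are a little off and sometimes report something else, mostly with a low value. They report only what shows in the picture. A call takes as long as a camera call. They do not tell look-alikes from the thing itself.
- manip.boxes_of(camera, thing): "pixel" ([row, column] in pixels, amid what is visible of it).
- manip.cut_out(camera, thing): "mask" (480x640 bool, what is visible of it) and "pixel" ([row, column] in pixels, amid what is visible of it).
- manip.place_of(camera, thing): "pixel" ([row, column] in pixels: a listed point, or the origin of a listed thing).
The state is a dict: "time": time; "joint_positions": joint angles; "qd": joint speeds; "effort": joint torques, N m; "ee_pos": TCP position; "tool_rot": TCP orientation; "force": force on the tool from outside, world axes, zero at the start; "wrist_torque": the same for the moment, N m; "gripper_width": finger opening in m; "gripper_force": force on a finger pad.
Only numpy, scipy, OpenCV 4.12 (cv2) and the standard library are available. Lean on these libraries where they do the work, as an engineer would, in place of code of your own. Each camera call takes 0.05 s, during which the arm holds its last target. There are 200 camera calls.

## Working session

There is one attempt and no reset: what is moved stays moved. The work goes in short steps, each a Python script; the robot and the scene stay as the last script left them, time stands still between calls to the robot, and variables do not carry over. Pictures are saved under pics/ and viewed, at most 10 in all, crops included, and the job is handed in when it is done.

```bash
ls; mkdir -p pics
cat > h.py <<'E'
import numpy as np, cv2
from bench import manip
def ray(im,px):
    K=np.array([[im["fx"],0,im["cx"]],[0,im["fy"],im["cy"]],[0,0,1.]])
    u=cv2.undistortPoints(np.array([[[px[1],px[0]]]],float),K,np.array(im["distortion"],float))[0,0]
    E=np.array(im["extrinsics"]);R=E[:3,:3];c=-R.T@E[:3,3]
    return c,R.T@np.array([u[0],-u[1],-1.])
def at_z(im,px,z):
    c,d=ray(im,px);return c+d*(z-c[2])/d[2]
def proj(im,P):
    E=np.array(im["extrinsics"]);p=np.atleast_2d(P)@E[:3,:3].T+E[:3,3];p=p*[1,-1,-1]
    K=np.array([[im["fx"],0,im["cx"]],[0,im["fy"],im["cy"]],[0,0,1.]])
    return cv2.projectPoints(p,np.zeros(3),np.zeros(3),K,np.array(im["distortion"],float))[0][:,0]
E
python3 - <<'E'
from h import *
for n in ["scene","side"]:
    im=manip.get_image(n);cv2.imwrite(f"pics/{n}0.png",im["img"])
    E=np.array(im["extrinsics"]);print(n,-E[:3,:3].T@E[:3,3])
    for t,z in [("stage",0),("stage_stop",.036),("holder",.036),("holder_tab",.048),("clip_tail",.054),("clip_jaw",.037),("cap",.036)]:
        for r in manip.place_of(n,t): print(t,r["score"],np.round(r["pixel"]),np.round(at_z(im,r["pixel"],z),3))
E
```

```text
pics
scene [ 1.27873858 -0.19646447  0.98237316]
stage 0.9 [277. 327.] [0.615 0.003 0.   ]
stage 0.59 [195. 350.] [0.345 0.152 0.   ]
stage 0.54 [259. 168.] [ 0.451 -0.397  0.   ]
stage_stop 0.79 [286. 324.] [ 0.666 -0.02   0.036]
stage_stop 0.57 [201. 350.] [0.401 0.132 0.036]
holder 0.81 [252. 322.] [0.56  0.005 0.036]
holder 0.56 [223. 280.] [ 0.432 -0.079  0.036]
holder_tab 0.85 [239. 321.] [0.526 0.012 0.048]
holder_tab 0.44 [215. 284.] [ 0.416 -0.065  0.048]
clip_tail 0.77 [249. 300.] [ 0.55  -0.051  0.054]
clip_tail 0.7 [170. 328.] [0.278 0.101 0.054]
clip_jaw 0.67 [193. 348.] [0.371 0.136 0.037]
clip_jaw 0.66 [277. 329.] [0.643 0.    0.037]
clip_jaw 0.15 [274. 342.] [0.643 0.035 0.037]
cap 0.66 [274. 341.] [0.642 0.032 0.036]
side [0.3675167  0.88910316 0.56707058]
stage 0.55 [318. 397.] [0.346 0.156 0.   ]
stage_stop 0.81 [291. 371.] [0.395 0.137 0.036]
stage_stop 0.79 [235. 249.] [ 0.665 -0.013  0.036]
stage_stop 0.4 [240. 231.] [0.694 0.017 0.036]
holder 0.72 [245. 295.] [0.561 0.01  0.036]
holder 0.68 [249. 375.] [ 0.4   -0.011  0.036]
holder 0.61 [184. 367.] [ 0.448 -0.334  0.036]
holder 0.31 [252. 272.] [0.6   0.044 0.036]
holder_tab 0.75 [242. 234.] [0.678 0.043 0.048]
holder_tab 0.62 [242. 310.] [0.531 0.008 0.048]
holder_tab 0.59 [249. 384.] [0.382 0.006 0.048]
clip_tail 0.72 [280. 441.] [0.276 0.104 0.054]
clip_jaw 0.8 [237. 260.] [ 0.639 -0.005  0.037]
clip_jaw 0.74 [295. 378.] [0.382 0.147 0.037]
cap 0.72 [244. 249.] [0.654 0.023 0.036]
```

View pics/scene0.png

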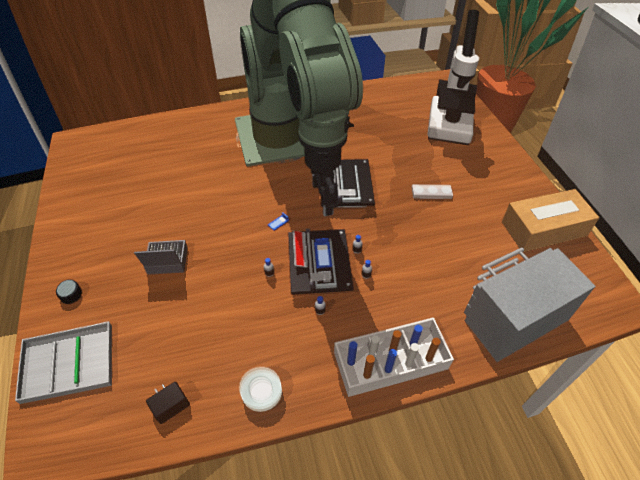

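View pics/side0.png

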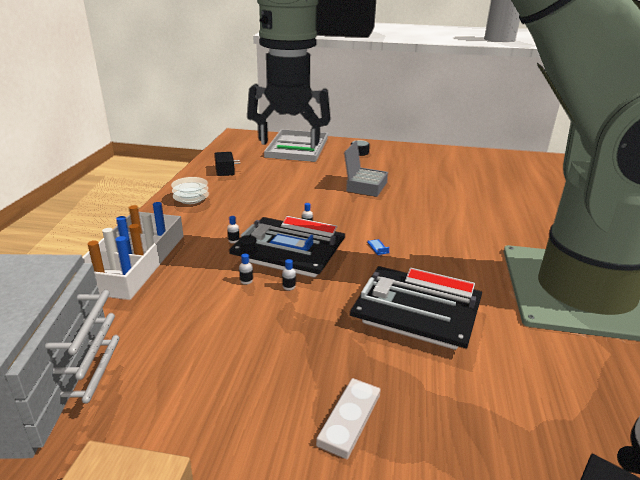

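The scene has two stages: A at scene px (row 262, col 320), world about (0.615, 0.00), and B at px (185, 350), world about (0.345, 0.15). A is farther to the robot's right (smaller y), so A is the one meant. The blue piece at px (222, 279) on the table is a smaller look-alike of the holder. The 80 mm holder lies on A. I'll confirm this with the wrist camera.

Run:
```python
from h import *
o=manip.observe();print(o["time"],o["ee_pos"],o["tool_rot"],o["gripper_width"],manip.pinch_z)
im=manip.get_image("wrist");cv2.imwrite("pics/w0.png",im["img"])
E=np.array(im["extrinsics"]);print(-E[:3,:3].T@E[:3,3],E[2,:3],im["fx"],im["distortion"])
for t,z in [("stage",0),("stage_stop",.036),("holder",.036),("holder_tab",.048),("clip_tail",.054),("clip_jaw",.037),("cap",.036),("vial0",0)]:
    for r in manip.place_of("wrist",t): print(t,r["score"],np.round(r["pixel"]),np.round(at_z(im,r["pixel"],z),3))
im=manip.get_image("scene")
for r in manip.place_of("scene","vial0"): print("vial",r["score"],np.round(r["pixel"]),np.round(at_z(im,r["pixel"],0),3))
```

```text
0.8 [ 5.74964867e-01 -3.88540945e-07  2.31273827e-01] [-3.74975280e-05  7.07103259e-01  7.07110302e-01 -3.81120928e-05] 0.08531710635118055 0.0187
[0.57545707 0.08269562 0.37412717] [1.64383934e-04 3.15194147e-01 9.49027198e-01] 390.1972230292054 [-0.04045676  0.          0.          0.          0.        ]
stage 0.62 [42. 59.] [0.344 0.147 0.   ]
stage_stop 0.92 [229. 422.] [ 0.667 -0.015  0.036]
stage_stop 0.57 [44. 99.] [0.399 0.139 0.036]
holder 0.77 [206. 315.] [0.571 0.006 0.036]
holder 0.65 [278. 145.] [ 0.41  -0.063  0.036]
holder_tab 0.83 [202. 268.] [0.531 0.013 0.048]
holder_tab 0.74 [257. 130.] [ 0.405 -0.038  0.048]
holder_tab 0.66 [276. 285.] [ 0.544 -0.056  0.048]
clip_tail 0.96 [276. 287.] [ 0.546 -0.053  0.054]
clip_jaw 0.79 [35. 73.] [0.379 0.146 0.037]
clip_jaw 0.67 [219. 398.] [ 0.645 -0.005  0.037]
cap 0.73 [173. 414.] [0.656 0.035 0.036]
cap 0.4 [ 88. 294.] [0.554 0.104 0.036]
cap 0.35 [328. 308.] [ 0.563 -0.116  0.036]
vial0 0.96 [331. 310.] [ 0.564 -0.141  0.   ]
vial0 0.94 [ 89. 294.] [0.552 0.105 0.   ]
vial0 0.74 [277. 287.] [ 0.541 -0.077  0.   ]
vial0 0.72 [241. 451.] [ 0.708 -0.038  0.   ]
vial0 0.66 [ 91. 389.] [0.637 0.104 0.   ]
vial 0.67 [310. 320.] [ 0.707 -0.041  0.   ]
vial 0.65 [193. 432.] [0.401 0.395 0.   ]
vial 0.6 [276. 361.] [0.637 0.089 0.   ]
vial 0.56 [251. 356.] [0.555 0.102 0.   ]
vial 0.5 [273. 266.] [ 0.563 -0.147  0.   ]
```

View pics/w0.png

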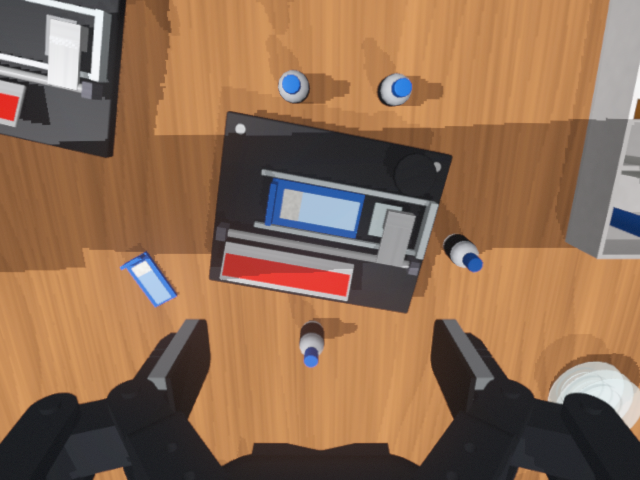

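```bash
cat >> h.py <<'E'
def S(p,stage):  # stage xyz (m, z from table) -> world
    x,y,t=stage;p=np.atleast_2d(np.array(p,float));c,s=np.cos(t),np.sin(t)
    return np.c_[x+c*p[:,0]-s*p[:,1],y+s*p[:,0]+c*p[:,1],p[:,2]]
E
python3 - <<'E'
from h import *
from scipy.optimize import least_squares
im=manip.get_image("wrist");g=im["img"]
# image points (col,row) and stage points
st=np.array([[-128,67,36],[66,67,36],[66,-87,36],[-128,-87,36],[-114,-74,0],[2,-74,0],[2,-42,0],[-114,-42,0]])/1e3
for i in range(4,8):
    y=-st[i,1]; st[i,2]=.036+.018+(y-.061)*np.tan(.30)
px=np.array([[228,112],[452,154],[408,312],[210,279],[221,279],[347,300],[353,267],[226,243]],float)
f=lambda p,n:(proj(im,S(st[:n],p))-px[:n]).ravel()
for n in (4,8):
    r=least_squares(f,[.615,0,-.19],args=(n,),loss="soft_l1");print(n,r.x,np.round(r.fun.reshape(-1,2),1).tolist())
p=r.x
# blue mask for holder
m=manip.cut_out("wrist","holder")[0]["mask"]
hsv=cv2.cvtColor(g,cv2.COLOR_BGR2HSV);b=cv2.inRange(hsv,(105,120,40),(130,255,255))
b[:, :240]=0;b[:160]=0;b[250:]=0;b[:,380:]=0
ys,xs=np.nonzero(b);print("blue",xs.min(),xs.max(),ys.min(),ys.max())
ov=cv2.resize(g,None,fx=1,fy=1)
def poly(P,c): 
    q=proj(im,P);cv2.polylines(ov,[np.round(q*8).astype(int)],True,c,1,cv2.LINE_AA,3)
poly(S(st[:4],p),(0,255,0));poly(S(st[4:],p),(0,255,255))
poly(S([[-.092,.0215,.041],[.058,.0215,.041],[.058,-.0215,.041],[-.092,-.0215,.041]],p),(255,0,255))
for hx in (-.05,-.04,-.03):
    poly(S([[hx-.04,.018,.057],[hx-.04,-.018,.057],[hx-.035,-.018,.057],[hx-.035,.018,.057]],p),(0,0,255))
for z in (.231,.244):
  for s in (-1,1):
    poly([[.575+s*a,b_,z] for a,b_ in ((.0427,-.011),(.0427,.011),(.057,.011),(.057,-.011))],(0,255,0) if z==.231 else (0,0,255))
cv2.imwrite("pics/o1.png",cv2.resize(ov[90:410,170:490],None,fx=1.85,fy=1.85,interpolation=cv2.INTER_CUBIC))
E
```

```text
4 [ 0.61215023 -0.00228428 -0.18107932] [[-1.3, -1.2], [1.5, -0.0], [0.7, 0.9], [-0.7, 0.9]]
8 [ 0.61184043 -0.0025313  -0.18072736] [[-1.7, -0.8], [1.1, 0.2], [0.4, 1.1], [-0.9, 1.2], [-1.6, 0.5], [1.2, 0.9], [1.7, -2.8], [-0.3, -0.8]]
blue 265 364 178 238
```

View pics/o1.png

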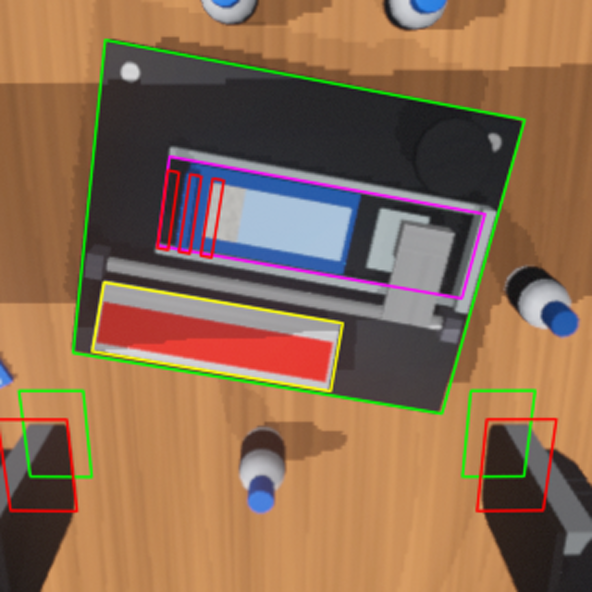

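The overlay fits to within about 1.5 px. It confirms stage A, with the 80 mm holder (tab at crop px 178,210) and the tail inside the yellow outline. The fingers are about 85 mm apart, so I'll turn the hand about 16° relative to the stage. That puts one inner corner on the tail and the other behind the tab.

```bash
cat >> h.py <<'E'
from scipy.spatial.transform import Rotation as Ro
ST=[.61184,-.00253,-.1807]; A=np.radians(16)
def pose(xt,yt,z,st=ST,a=A):   # tab finger's inner-front corner at stage xt,yt; TCP height z
    c,s=np.cos(a),np.sin(a); ctr=np.array([xt-(.011*c-.0427*s),yt-(.011*s+.0427*c),z])
    y=st[2]+a; q=Ro.from_matrix(np.array([[np.cos(y),np.sin(y),0],[np.sin(y),-np.cos(y),0],[0,0,-1.]])).as_quat()
    return S(ctr,st)[0],[q[3],q[0],q[1],q[2]]
def tips(st_pos):  # world corners of both tips, from TCP pos/quat
    pos,q=st_pos;R=Ro.from_quat([q[1],q[2],q[3],q[0]]).as_matrix()
    return [np.array([R@[u,s*v,-.013]+pos for u,v in ((.011,.0427),(-.011,.0427),(-.011,.0492),(.011,.0492))]) for s in (-1,1)]
E
python3 - <<'E'
from h import *
p,q=pose(-.098,.0135,.10);print(p,q,manip.ik(p,q))
manip.movep(p,q)
o=manip.observe();print(o["time"],o["ee_pos"],o["tool_rot"],o["force"],o["joint_positions"])
im=manip.get_image("wrist");cv2.imwrite("pics/w1.png",im["img"]);np.save("w1.npy",im,allow_pickle=True)
ov=im["img"].copy()
def poly(P,c): cv2.polylines(ov,[np.round(proj(im,P)*8).astype(int)],True,c,1,cv2.LINE_AA,3)
for t in tips((o["ee_pos"],o["tool_rot"])): poly(t,(0,255,0))
st=ST
poly(S([[x,y,.054+(-y-.061)*np.tan(.3)] for x,y in ((-.114,-.074),(.002,-.074),(.002,-.042),(-.114,-.042))],st),(0,255,255))
poly(S([[-.092,.0215,.041],[.058,.0215,.041],[.058,-.0215,.041],[-.092,-.0215,.041]],st),(255,0,255))
hx=-.044;poly(S([[hx-.04,.018,.057],[hx-.04,-.018,.057],[hx-.035,-.018,.057],[hx-.035,.018,.057]],st),(0,0,255))
poly(S([[-.128,.067,.036],[.066,.067,.036],[.066,-.087,.036],[-.128,-.087,.036]],st),(0,255,0))
cv2.imwrite("pics/o2.png",cv2.resize(ov,(800,600),interpolation=cv2.INTER_CUBIC))
E
```

```text
[ 0.51111659 -0.01521255  0.1       ] [np.float64(0.0), np.float64(0.998786166794933), np.float64(0.04925640079303621), np.float64(0.0)] [-0.17385565  0.84073956  0.26319397  1.86306709 -0.42239351  0.49256864
 -1.09123326]
2.4417 [ 0.51159626 -0.01498319  0.10033882] [-2.27340491e-04  9.98710288e-01  5.07699637e-02  3.45135402e-04] [-0.64278027  0.26644818  0.88824592] [-0.17362939  0.84027249  0.26254983  1.86187347 -0.42158426  0.49336509
 -1.08934994]
```

View pics/o2.png

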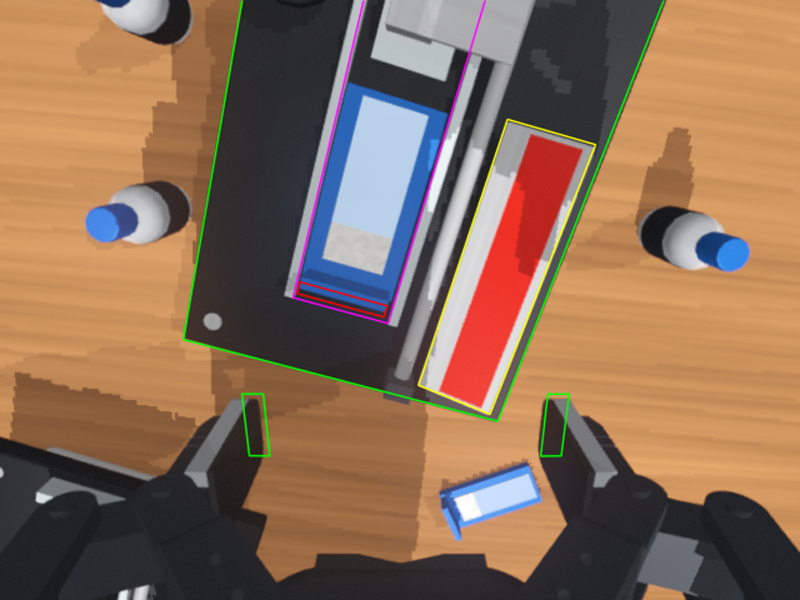

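The tail and plate outlines fit well here too, with the tail at px (505,265). The tips show at px (255,425) and (545,425), within about 1 mm of the model. Next I lower the hand onto the tail in small steps and watch the force.

```bash
sed -i 's/radians(16)/radians(18)/; s/\.0427\*/.0433*/g' h.py
python3 - <<'E'
from h import *
Z=.055
manip.movep(*pose(-.096,.013,Z));manip.sleep(.2);f0=np.array(manip.observe()["force"]);print(f0)
while Z>.0325:
    Z-=.0015 if Z<.05 else .0025
    manip.move_linear(pose(-.096,.013,Z)[0],rate=.03);manip.sleep(.1);o=manip.observe();f=np.array(o["force"])-f0
    print(round(o["time"],2),round(Z,4),np.round(o["ee_pos"],4),np.round(f,1))
    if f[2]>9:break
im=manip.get_image("wrist");cv2.imwrite("pics/w2.png",cv2.resize(im["img"],(800,600)))
im=manip.get_image("side");cv2.imwrite("pics/s2.png",cv2.resize(im["img"][190:310,210:370],(800,600),interpolation=cv2.INTER_CUBIC))
E
```

```text
[-0.31502108 -0.52147636  0.27229785]
3.34 0.0525 [ 0.5146 -0.0168  0.0527] [ 0.   0.9 -0.5]
3.69 0.05 [ 0.5145 -0.0169  0.05  ] [-0.2 -0.2 -0.7]
4.04 0.0485 [ 0.5146 -0.0169  0.0485] [ 0.1  0.5 -0.2]
4.39 0.047 [ 0.5146 -0.0169  0.047 ] [ 0.   0.2 -1.4]
4.74 0.0455 [ 0.5146 -0.0169  0.0455] [ 1.5 -0.1 -0. ]
5.09 0.044 [ 0.5146 -0.017   0.044 ] [1.2 0.  1.7]
5.44 0.0425 [ 0.5146 -0.0169  0.0425] [ 0.1 -1.4  1.2]
5.79 0.041 [ 0.5146 -0.0169  0.041 ] [ 1.5 -1.6  2.2]
6.14 0.0395 [ 0.5146 -0.0168  0.0395] [ 0.1 -0.8  1.6]
6.49 0.038 [ 0.5146 -0.0169  0.038 ] [ 1.2 -0.9  3.3]
6.84 0.0365 [ 0.5146 -0.0169  0.0365] [ 0.7 -1.1  2.8]
7.19 0.035 [ 0.5146 -0.0169  0.035 ] [ 0.5 -1.4  3.2]
7.54 0.0335 [ 0.5146 -0.0168  0.0335] [-0.7 -0.8  1.6]
7.89 0.032 [ 0.5146 -0.0169  0.032 ] [ 0.9 -2.1  3.1]
```

View pics/w2.png

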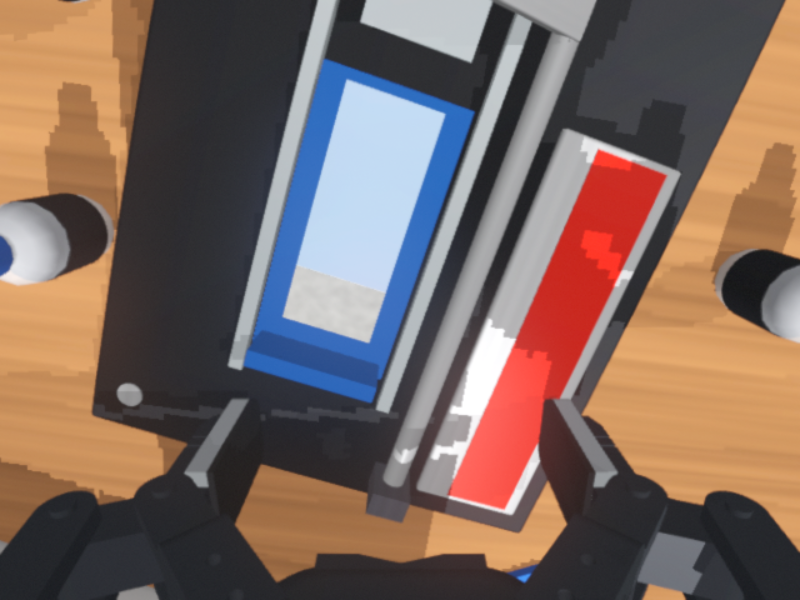

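View pics/s2.png

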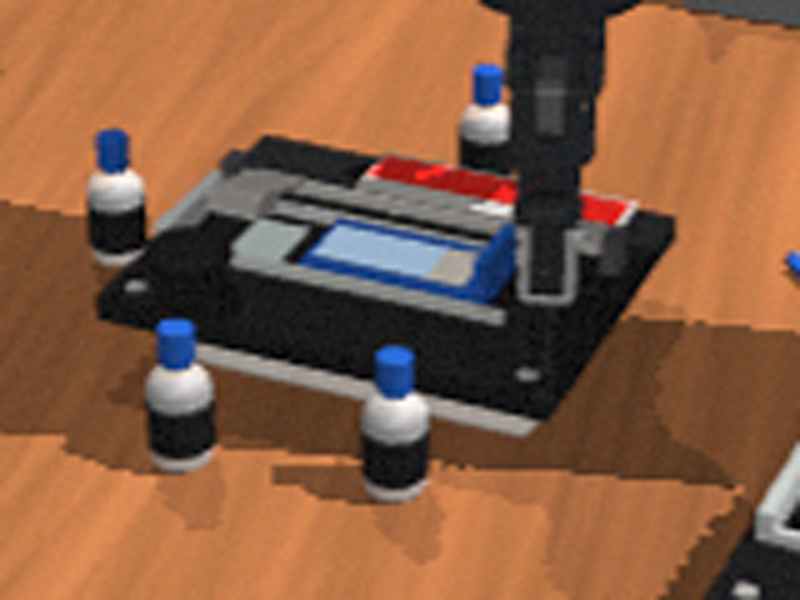

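Run:
```python
from h import *
Z=.0315
def tail(q,x,y):
    r=-y-.034;d=.30-q;return [x,-.034-r*np.cos(d)+.002*np.sin(d)*1,.044+.002*np.cos(d)+r*np.sin(d)]
im=manip.get_image("wrist")
for q in (.1,.2,.3,.38): print(q,(1.25*proj(im,S([tail(q,.002,-.074),tail(q,.002,-.042)],ST))).round().tolist())
manip.move_linear(pose(-.096,.012,Z)[0],rate=.03)
for xt in (-.085,-.075,-.068,-.062):
    manip.move_linear(pose(xt,.012,Z)[0],rate=.03);o=manip.observe();print(round(o["time"],2),xt,np.round(o["force"],1),np.round(o["ee_pos"]-pose(xt,.012,Z)[0],4))
im=manip.get_image("wrist");cv2.imwrite("pics/w3.png",cv2.resize(im["img"],(800,600)))
for r in manip.place_of("wrist","holder_tab")[:2]: print(r["score"],np.round(at_z(im,r["pixel"],.048),4),S([-.062,0,.048],ST))
```

```text
0.1 [[689.0, 165.0], [563.0, 122.0]]
0.2 [[683.0, 165.0], [563.0, 123.0]]
0.3 [[676.0, 165.0], [563.0, 123.0]]
0.38 [[669.0, 165.0], [562.0, 123.0]]
8.81 -0.085 [ 2.4 -0.5  3.6] [ 0.0006 -0.0001  0.0001]
9.29 -0.075 [ 1.7 -0.1  3.9] [ 0.0005 -0.0001  0.    ]
9.68 -0.068 [1.7 0.9 3.7] [ 0.0005 -0.0001  0.    ]
10.03 -0.062 [ 1.1 -0.8  4.4] [ 0.0005 -0.0001  0.    ]
0.68 [0.5519 0.008  0.048 ] [[0.55084948 0.00861253 0.048     ]]
```

View pics/w3.png

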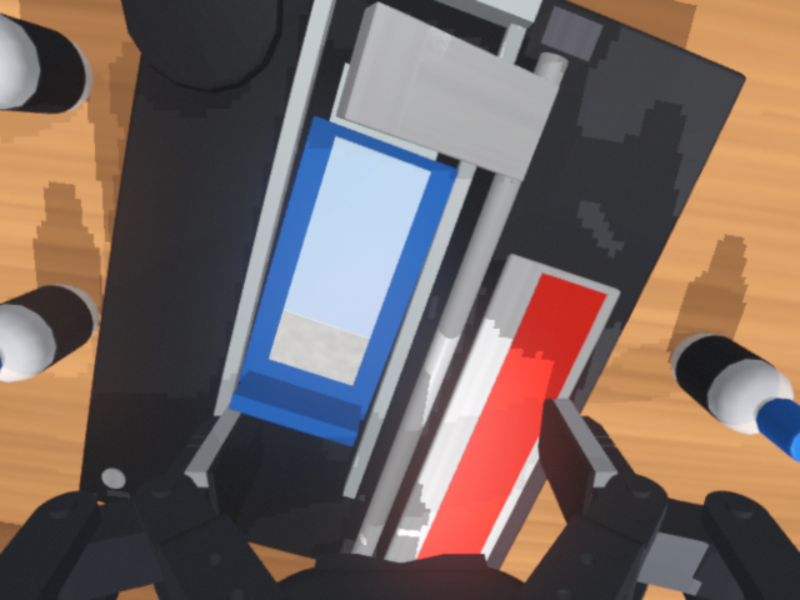

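The picture shows the holder being pushed (tab at px 295,410), the jaw raised in front of it (px 450,90) and the tail finger well on the tail (px 555,420). I'll press slightly deeper and push it home.

Run:
```python
from h import *
Z=.0315
for Z in (.0312,.0308):
    manip.move_linear(pose(-.062,.012,Z)[0],rate=.02);manip.sleep(.1);print(Z,np.round(manip.observe()["force"],1))
for xt in (-.052,-.042,-.034,-.030):
    manip.move_linear(pose(xt,.012,Z)[0],rate=.03);o=manip.observe();print(round(o["time"],2),xt,np.round(o["force"],1),np.round(o["ee_pos"]-pose(xt,.012,Z)[0],4))
    if abs(o["force"][0])>12: break
hit=manip.move_linear(pose(-.020,.012,Z)[0],rate=.015,until_force=8)
manip.sleep(.2);o=manip.observe();d=S([0,0,0],ST)[0]
c,s=np.cos(ST[2]),np.sin(ST[2]);e=o["ee_pos"]-pose(-.020,.012,Z)[0]
print(hit,o["time"],np.round(o["force"],1),"xt",-.020+c*e[0]+s*e[1])
im=manip.get_image("wrist");cv2.imwrite("pics/w4.png",cv2.resize(im["img"],(800,600)))
```

```text
0.0312 [ 2.6 -1.8  3.8]
0.0308 [2.2 0.  4.1]
11.31 -0.052 [0.8 0.9 3.5] [ 0.0003 -0.      0.    ]
11.79 -0.042 [2.4 0.2 4.6] [ 0.0006 -0.0002  0.0001]
12.21 -0.034 [ 1.8 -1.   3.2] [ 0.0004 -0.0001  0.    ]
12.49 -0.03 [0.5 0.1 2.8] [ 0.0003 -0.      0.    ]
True 13.1417 [-1.6  0.3  5.8] xt -0.025159390081278075
```

View pics/w4.png

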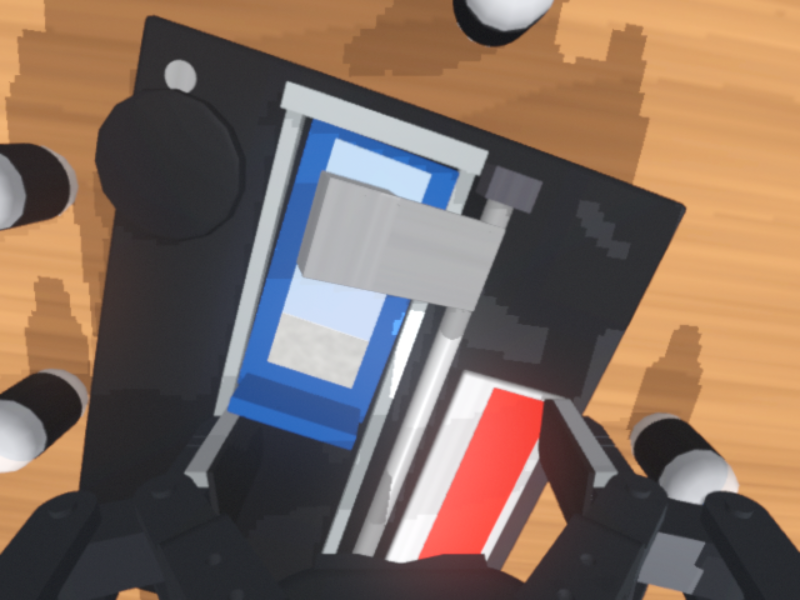

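Run:
```python
from h import *
Z=.0308
h=manip.move_linear(pose(-.0225,.012,Z)[0],rate=.01,until_force=10);manip.sleep(.2);o=manip.observe();print(h,o["force"],np.round(o["ee_pos"]-pose(-.0225,.012,Z)[0],4))
manip.move_linear(pose(-.029,.012,Z)[0],rate=.03);manip.sleep(.1)
manip.move_linear(pose(-.029,.012,.06)[0],rate=.04)
manip.move_linear(pose(-.06,.012,.16)[0],rate=.12);manip.sleep(.4)
o=manip.observe();print(o["time"],o["force"])
im=manip.get_image("wrist");ov=im["img"].copy()
for z,c in ((.042,(0,255,0)),):
    P=S([[-.025,.02,z],[.055,.02,z],[.055,-.02,z],[-.025,-.02,z]],ST)
    cv2.polylines(ov,[np.round(proj(im,P)*8).astype(int)],True,c,1,cv2.LINE_AA,3)
cv2.imwrite("pics/w5.png",cv2.resize(ov,(800,600)))
```

```text
True [-2.96958921  0.29067116  6.88899157] [-0.0027  0.0005 -0.0004]
16.3167 [-0.18783764 -0.12448688  0.09763854]
```

View pics/w5.png

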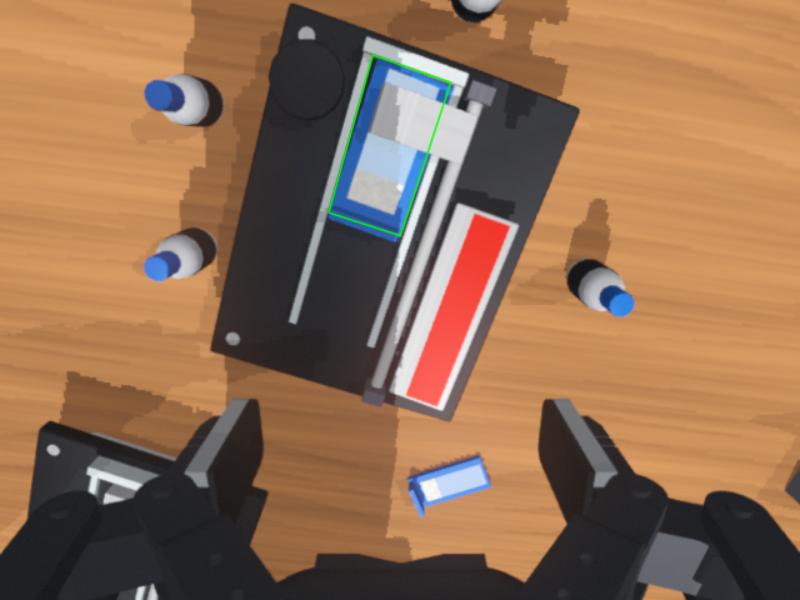

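The holder's outline at home matches the picture (px 390,140). The jaw is down on it, the bystanders are where they were, and the hand is clear.

```bash
python3 -c "
from bench import manip
print(manip.sign_off())"
```

```text
the job is handed in; nothing more can be done
None
```

The job is handed in: the holder was pushed home against the end stop with the clip held open, then the jaw came down onto it and the hand moved clear (about 16 s of the 40 s used); no verdict came back, so success rests on the last picture and the forces felt.

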